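# Try the layout markers and scrap the seized one

## Robot

A 6-joint arm with a two-finger parallel gripper is mounted at the origin on the work surface. World frame = base frame: x ahead of the robot, y to its left, z up, the work surface at z = 0. Lengths are in m, angles in rad, forces in N, time in s.
With the tool pointing down it reaches from about 0.35 to 0.95 m from the base axis. Payload 17.4 kg.
Tool frame: the origin (TCP) lies on the centre line of the jaws, within the pads' length; the fingertips stand 11 mm ahead of it and the grasp point (between the pads) lies 8 mm behind it; z points along the fingers, y is the line along which they close (so a half turn about z gives the same grasp; the last joint's range is limited). The gripper opens to 93 mm and grips with 3 to 60 N. Pads are 15 mm wide; open, the fingers measure 128 mm over their backs; the gripper's body (75 mm by 188 mm) begins 65 mm behind the grasp point.
Start: joints at [-0.038, 0.116, 1.442, -0, 1.584, -0.038], TCP at [0.675, -0, 0.23] pointing down, gripper open.
Joint ranges: [-2.83, 2.83], [-0.83, 2.19], [0.07, 2.5], [-1.14, 4.28], [0.01, 3], [-2.97, 2.97]. Speed limits (rad/s): [1.89, 1.89, 2.22, 3.14, 3.14, 3.14].

## Interface

Orientations are given as a 3x3 rotation matrix whose columns are the frame's x, y, z axes.
In Python, from rig import get_state, eyes, job, masks_of, place_of gives the robot as it stands.
- The arm moves only by the tool servo_tool, never from a script. Its arguments are lists of equal length, an entry for each row: "delta_pos": the shift along the world's x, y, z in mm, a list of three; "rot": the turn, a rotation vector about the world's x, y, z in degrees, a list of three; "hand": the finger opening in mm, from 0 to 93. In form: {"delta_pos": [[tx, ty, tz], ...], "rot": [[ax, ay, az], ...], "hand": [hand, ...]}. A call has 1 to 20 rows; each row is the pose to reach, as a shift and turn from the pose commanded when the call began; what a row does not reach only later rows make up. A row lasts 1/12 s, in which the tool goes at most 41.7 mm and 7.16 degrees, less where a joint would pass 70% of its speed; a pose out of reach is approached as far as the arm can. A call with a gripper value outside its range is refused whole. The fingers move at their own pace and stop on an object; "squeeze" is the grip in N (left out, the last holds). Time passes only in rows, so rows that repeat a pose let the fingers close. It gives the time, the measured TCP pose, the force, the opening and the grip force at its end, in the units of the state.
- get_state(): the state, without advancing time (a new reading comes with each control period).
- eyes.read_camera(name): name is "scene" or "side" or "wrist"; returns (picture, depth): 384x512x3 uint8, red, green, blue; 384x512 float32, m along the optical axis (not along the pixel's ray), 0 where there is no reading.
- eyes.camera_params(name): a dict with "K" (3x3 intrinsics, pixels), "dist" ([k1, k2, p1, p2, k3] as OpenCV has them; the pictures are not rectified), "pose" (4x4, takes a point from camera to world coordinates). Camera axes: x right, y down, z forward; pixel columns grow to the right and rows downward; lengths in m; the calibration is good to about 2 mm. A picture is of the moment at which its call begins: read the wrist's pose just before it. camera_params takes no time and is no camera call; for the wrist camera it gives the pose at the moment of the call.
- job.finish_job(): hands the job in; it is judged then, once.
Trained networks look in the newest picture that a camera, given by its name, has taken for a name from the list of things; names that differ only in an ending like _2 or _b are one class to them, and where a whole thing is asked for, a point or a joint stands for the part that bears it (a point fixed in the world has none). Each returns a list of dicts, best first, with "conf" (0 to 1); they miss things now and then, are a little off and sometimes report something else, mostly with a low value. They report only what shows in the picture. A call takes as long as a camera call. They do not tell look-alikes from the thing itself.
- masks_of(camera, name): "region" (384x512 bool, what is visible of it) and "at" ([column, row] in pixels, amid what is visible of it).
- place_of(camera, name): "at" ([column, row] in pixels: a listed point, or the origin of a listed thing).
The state is a dict: "time": time; "joints": joint angles; "joint_vel": joint speeds; "effort": joint torques, N m; "position": TCP position; "tcp_rot": TCP orientation; "wrist_force": force on the tool from outside, world axes, zero at the start; "wrist_torque": the same for the moment, N m; "width": finger opening in m; "gripper_force": force on a finger pad.
Only numpy, scipy, OpenCV 4.12 (cv2) and the standard library are available. Lean on these libraries where they do the work, as an engineer would, in place of code of your own. Each camera call takes 0.05 s, during which the arm holds its last target. There are 200 camera calls.

## Task

Try both yellow layout markers before the marking-out: pick each one up and push its red end button against the upright face of the bolted angle block until it will go no further. Lay a marker whose nib clicks out and stays out flat in the blue tool tray, and put one whose button sticks part-way in the red scrap bin. Leave the hammer, the brush and the pipe stub where they are.

Things in the scene. Friction and masses are not known exactly. Their poses are not given: they have to be found in the camera images.
- marker_a_mid (a point): layout marker, lying clip up: yellow square barrel 16 x 16 mm, black band, steel nose cone, red end button 11 mm across. Point at its middle, 8 mm above its underside; x along it to the button, z up. Barrel x = -53 to +53 mm, collar to +58, button's end at +76 when out, nose to -75. About 60 g. The two look alike; either may be sound or seized
- marker_b_mid (a point): layout marker, lying clip up: yellow square barrel 16 x 16 mm, black band, steel nose cone, red end button 11 mm across. Point at its middle, 8 mm above its underside; x along it to the button, z up. Barrel x = -53 to +53 mm, collar to +58, button's end at +76 when out, nose to -75. About 60 g. The two look alike; either may be sound or seized
- marker_a_button (a joint): how far button of marker_a is pushed in; 0 = out, nib hidden. Sound: takes up to about 7 N, snaps home by itself past half-way to 12 mm (still 6 mm proud of the collar) and stays latched; the white nib stands 9 mm out of the nose. Seized: drags (about 5 N), stops dead after 3 mm however hard pushed, stays there, no nib shows
- marker_b_button (a joint): how far button of marker_b is pushed in; 0 = out, nib hidden. Sound: takes up to about 7 N, snaps home by itself past half-way to 12 mm (still 6 mm proud of the collar) and stays latched; the white nib stands 9 mm out of the nose. Seized: drags (about 5 N), stops dead after 3 mm however hard pushed, stays there, no nib shows
- angle_block: aluminium angle block bolted to the bench: upright plate 160 mm long, 90 mm high, 14 mm thick, foot and two ribs behind it. Origin at bench height, middle of the front face's lower edge; x points into the face (the way a button is pushed): the flat free face is the plane x = 0, the block lies at x = 0 to 80 mm; y along the face (-80 to +80 mm), z up
- angle_block_face (a point): middle of the angle block's flat front face, 50 mm above the bench; x points into the face, z up
- tray: blue shallow tool tray, fixed to the bench by its magnetic foot: 220 mm (x) by 140 mm (y), 24 mm high, walls and floor 4 mm. Origin at the centre of its underside, on the bench, z up
- bin: red open scrap bin, fixed to the bench: 220 mm (x) by 140 mm (y), 55 mm high, walls and floor 4 mm. Origin at the centre of its underside, on the bench, z up
- hammer_mid (a point): hammer lying beyond the markers, 250 mm long; leave it. The point is at its middle
- brush_mid (a point): brush with a wooden handle, 200 mm long, lying beyond the markers; leave it. The point is at its middle
- pipe_mid (a point): steel pipe stub standing on its 90 mm square base plate, 56 mm across, 139 mm high; leave it. The point is on its axis, 70 mm up
There are look-alikes about, which are no part of the job. Leave any orange or pink look-alike of the part that bears marker_a_mid alone.

How it is judged:
By the outcome, as a careful person would: the job done as asked, in the order asked, and still so for the second after the job is handed in, with the robot touching nothing.
It also fails if it takes over 67 s, if anything falls off the work surface, if the arm or the gripper's body presses on something with over 40 N, if the wrist force passes 120 N, or if a joint passes its speed limit or range.

## Working session

There is one attempt and no reset: what is moved stays moved. The work goes in short steps, Python scripts to look and compute and a tool call to move; the robot and the scene stay as the last step left them, time stands still between calls to the robot, and variables do not carry over. Pictures are saved under pics/ and viewed, at most 10 in all, crops included, and the job is handed in when it is done.

Besides the shell and the picture viewer there is one more tool, called after "Call:" by a JSON object that holds its "op" and its "data", one argument or row to a line. servo_tool: Moves the arm, as the interface text tells. Its arguments: {"type":"object","properties":{"delta_pos":{"type":"array","items":{"type":"array","items":{"type":"number"}}},"rot":{"type":"array","items":{"type":"array","items":{"type":"number"}}},"hand":{"type":"array","items":{"type":"number"}},"squeeze":{"type":"number"}},"required":["delta_pos","rot","hand"]}

```bash
mkdir -p pics; ls; cat > h.py <<'E'
import numpy as np, cv2
from rig import get_state, eyes, job, masks_of, place_of
def ray(cam,P,px):
    u=cv2.undistortPoints(np.float32(px).reshape(-1,1,2),P["K"].astype(float) if hasattr(P["K"],'astype') else np.array(P["K"]),np.array(P["dist"],float)).reshape(-1,2)
    return np.c_[u,np.ones(len(u))]
def atz(P,px,z):
    r=ray(None,P,px); T=np.array(P["pose"]); d=r@T[:3,:3].T; o=T[:3,3]
    return o+d*((z-o[2])/d[:,2])[:,None]
def atd(P,px,D):
    r=ray(None,P,px); T=np.array(P["pose"]); px=np.int32(np.round(px)).reshape(-1,2)
    d=np.array([D[v,u] for u,v in px]); return (r*d[:,None])@T[:3,:3].T+T[:3,3]
def snap(cam):
    P=eyes.camera_params(cam); im,D=eyes.read_camera(cam); return P,im,D
E
python3 - <<'E'
from h import *
ims=[]
for c in ["scene","side"]:
    P,im,D=snap(c); ims.append(im); print(c,np.round(np.array(P["pose"])[:3,3],3))
    for n in ["marker_a_mid","marker_a_button","angle_block","angle_block_face","tray","bin","hammer_mid","brush_mid","pipe_mid"]:
        for r in place_of(c,n)[:4]:
            a=np.array(r["at"]); 
            print(n,np.round(r["conf"],2),np.round(a,1),np.round(atd(P,[np.clip(a,0,[511,383])],D)[0],3))
    cv2.imwrite(f"pics/{c}0.png",cv2.resize(im[...,::-1],(800,600)))
E
```

```text
pics
scene [1.1   0.477 0.939]
marker_a_mid 0.75 [253.9 178.3] [ 0.448 -0.002  0.018]
marker_a_mid 0.69 [375.9 182.2] [0.27  0.264 0.013]
marker_a_mid 0.46 [220.2  95.8] [ 0.23  -0.29   0.017]Traceback (most recent call last):
  File "<stdin>", line 6, in <module>
ValueError: it knows: angle_block, angle_block_face, bin, brush_mid, hammer_mid, marker_a_mid, marker_b_mid, pipe_mid, tray
```

```bash
python3 - <<'E'
from h import *
for c in ["scene","side"]:
    P,im,D=snap(c); print(c,np.round(np.array(P["pose"])[:3,3],3))
    for n in ["marker_a_mid","angle_block","angle_block_face","tray","bin","hammer_mid","brush_mid","pipe_mid"]:
        for r in place_of(c,n)[:4]:
            a=np.array(r["at"]); 
            print(n,np.round(r["conf"],2),np.round(a,1),np.round(atd(P,[np.clip(a,0,[511,383])],D)[0],3),np.round(atz(P,[a],0)[0],3))
    cv2.imwrite(f"pics/{c}0.png",cv2.resize(im[...,::-1],(800,600)))
    np.savez(c+"0.npz",im=im,D=D,**{k:np.array(v) for k,v in P.items()})
E
```

```text
scene [1.1   0.477 0.939]
marker_a_mid 0.92 [254.5 177.5] [ 0.443 -0.003  0.016] [ 0.432 -0.011  0.   ]
marker_a_mid 0.72 [221.3  96.6] [ 0.23  -0.286  0.016] [ 0.215 -0.299  0.   ]
marker_a_mid 0.64 [375.4 184.9] [0.268 0.264 0.001] [0.267 0.264 0.   ]
angle_block 0.73 [307.9 223.3] [0.513 0.202 0.052] [0.478 0.186 0.   ]
angle_block_face 0.9 [308.5 212.3] [0.508 0.198 0.087] [ 0.448  0.169 -0.   ]
tray 0.56 [387.4 281.9] [0.512 0.414 0.001] [0.512 0.414 0.   ]
tray 0.39 [255.7 177.7] [0.444 0.001 0.018] [ 0.431 -0.008  0.   ]
bin 0.41 [205.8 211.9] [ 0.606 -0.037  0.012] [ 0.599 -0.044 -0.   ]
hammer_mid 0.92 [169.  259.1] [ 0.766 -0.012  0.024] [ 0.757 -0.025 -0.   ]
brush_mid 0.66 [129.7 209.2] [ 0.716 -0.191  0.023] [ 0.707 -0.208  0.   ]
brush_mid 0.32 [166.6 261.2] [ 0.773 -0.013  0.024] [ 0.765 -0.026  0.   ]
pipe_mid 0.55 [282.6 302.4] [0.748 0.283 0.128] [ 0.692  0.252 -0.   ]
side [ 0.424 -0.852  0.92 ]
marker_a_mid 0.72 [285.9 224.2] [ 0.596 -0.049  0.016] [ 0.599 -0.034  0.   ]
marker_a_mid 0.71 [175.4 163.3] [ 0.278  0.25  -0.002] [0.279 0.247 0.   ]
marker_a_mid 0.61 [144.9 313. ] [ 0.233 -0.306  0.016] [ 0.23  -0.296 -0.   ]
marker_a_mid 0.58 [230.7 219.8] [ 0.445 -0.019  0.012] [ 0.446 -0.009  0.   ]
angle_block 0.67 [239.6 173.2] [ 0.482  0.189 -0.002] [0.482 0.187 0.   ]
angle_block_face 0.74 [243.2 161. ] [0.493 0.185 0.051] [0.497 0.246 0.   ]
tray 0.62 [244.4 132.1] [0.51  0.395 0.006] [0.511 0.403 0.   ]
tray 0.3 [228.7 217.7] [ 0.44  -0.015  0.016] [ 0.44 -0.    0.  ]
bin 0.6 [248.5 307.5] [ 0.475 -0.298  0.006] [ 0.476 -0.294 -0.   ]
bin 0.4 [344.7 215.2] [ 0.765 -0.031  0.023] [ 0.773 -0.011  0.   ]
hammer_mid 0.67 [343.3 214.9] [ 0.763 -0.026  0.018] [ 0.769 -0.009 -0.   ]
brush_mid 0.92 [339.1 263. ] [ 0.714 -0.194  0.021] [ 0.72  -0.178 -0.   ]
pipe_mid 0.7 [313.  137.2] [0.715 0.244 0.09 ] [0.747 0.362 0.   ]
```

View pics/scene0.png

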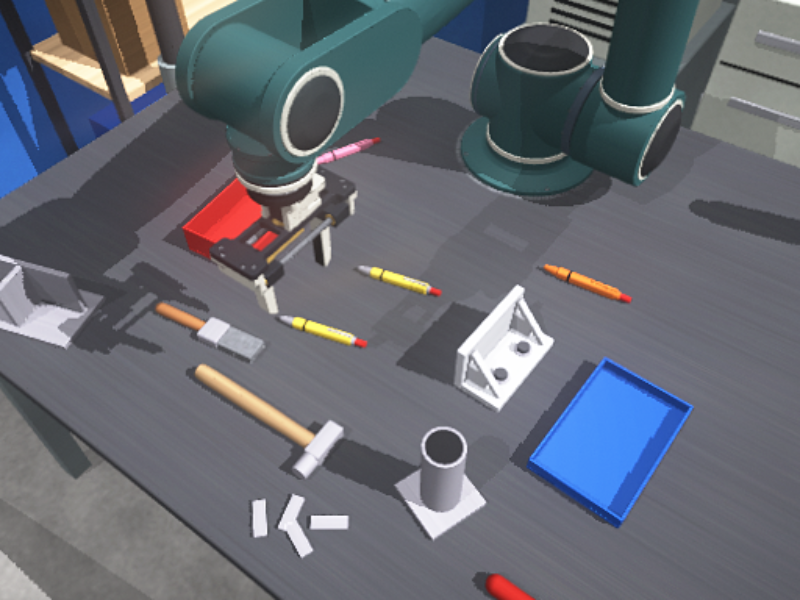

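View pics/side0.png

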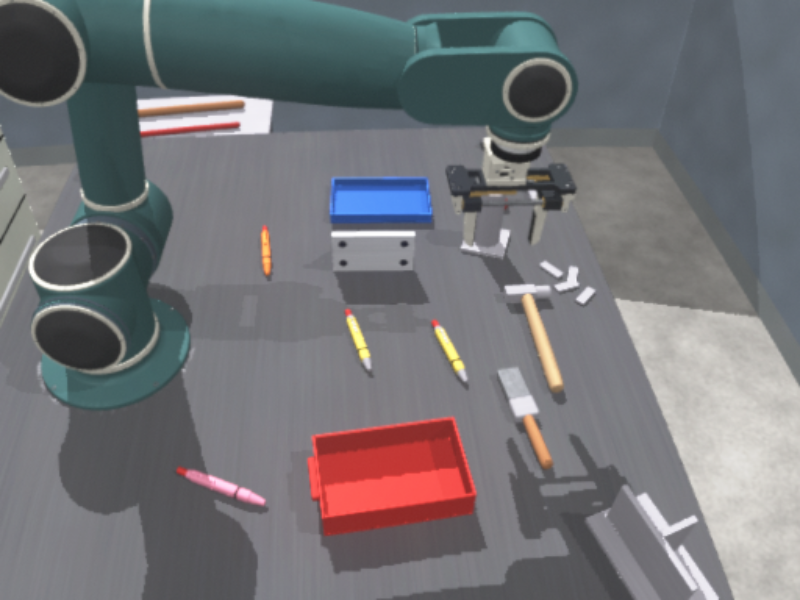

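The yellow markers are at (358,340) and (450,352) in the side view (800-px scale), with their red ends towards the white bolted block, whose free face is at (373,250) and faces −y. The tray is beyond the block and the bin is nearest this camera. The orange and pink markers and the grey bracket at lower right are look-alikes. Next I'll measure with colour, depth and plane fits.

```bash
cat > m.py <<'E'
from h import *
def cloud(P,D):
    v,u=np.mgrid[0:384,0:512]; px=np.c_[u.ravel(),v.ravel()].astype(float)
    X=atd(P,px,D).reshape(384,512,3); X[D<=0]=np.nan; return X
def comps(m,amin=25):
    n,l,s,c=cv2.connectedComponentsWithStats(m.astype(np.uint8),connectivity=8)
    return [(l==i) for i in range(1,n) if s[i,4]>=amin]
E
python3 - <<'E'
from m import *
for c in ["scene","side"]:
    z=np.load(c+"0.npz"); P={k:z[k] for k in("K","dist","pose")}; im=z["im"];D=z["D"];X=cloud(P,D)
    hsv=cv2.cvtColor(im,cv2.COLOR_RGB2HSV); H,S,V=[hsv[...,i].astype(int) for i in range(3)]
    print("==",c)
    yel=(H>22)&(H<35)&(S>120)&(V>110)
    yel=cv2.morphologyEx(yel.astype(np.uint8),cv2.MORPH_CLOSE,np.ones((5,5)))>0
    red=((H<6)|(H>174))&(S>140)&(V>90)
    for m in comps(yel,40):
        v,u=np.nonzero(m); px=np.c_[u,v].astype(float)
        W=atz(P,px,0.012)[:,:2]; mu=W.mean(0); w,E=np.linalg.eigh(np.cov((W-mu).T)); a=E[:,1]; a=a*np.sign(a[1])
        t=(W-mu)@a; print("yellow n",m.sum(),"mean",px.mean(0).round(1),mu.round(4),"ax",a.round(3),np.degrees(np.arctan2(a[1],a[0])).round(1),"ext",t.min().round(4),t.max().round(4),"mid",(mu+a*(t.min()+t.max())/2).round(4),"z",np.nanpercentile(X[m][:,2],[5,50,95]).round(4))
    for m in comps(red,8):
        v,u=np.nonzero(m); px=np.c_[u,v].astype(float)
        print("red",m.sum(),px.mean(0).round(1),atz(P,px,0.010).mean(0).round(4),np.nanmedian(X[m],0).round(3))
    blu=(H>100)&(H<120)&(S>170)&(V>100)
    for nm,msk,zr in(("tray",blu,(.018,.03)),("bin",red,(.048,.062))):
        for m in comps(msk,400):
            Q=X[m]; Q=Q[(Q[:,2]>zr[0])&(Q[:,2]<zr[1])&(Q[:,0]>.2)]
            if len(Q)>20: r=cv2.minAreaRect((Q[:,:2]*1000).astype(np.float32)); print(nm,len(Q),r)
    # block
    B=(X[...,0]>.35)&(X[...,0]<.62)&(X[...,1]>.08)&(X[...,1]<.32)&(X[...,2]>.012)&(X[...,2]<.1)&(S<60)
    Q=X[B]; print("block",len(Q),np.percentile(Q,[1,99],0).round(3))
    if c=="side":
        F=Q[(Q[:,2]>.015)&(Q[:,2]<.08)]
        for _ in range(4):
            A=np.c_[F[:,0],F[:,2],np.ones(len(F))]; k=np.linalg.lstsq(A,F[:,1],rcond=None)[0]; r=F[:,1]-A@k; F=F[abs(r)<max(.004,2*r.std()*.8)]
        print("face y=ax+bz+c",k.round(4),"yaw deg",np.degrees(np.arctan(k[0])),"std",r.std(),"x",np.percentile(F[:,0],[0.5,99.5]).round(4),"y@mid",(k@[F[:,0].mean(),.05,1]).round(4))
    else:
        T=X[B&(X[...,2]>.084)]; r=cv2.minAreaRect((T[:,:2]*1000).astype(np.float32)); print("top",len(T),r)
E
```

```text
== scene
yellow n 228 mean [253.6 178.8] [ 0.4457 -0.0045] ax [-0.172  0.985] 99.9 ext -0.0503 0.0564 mid [ 0.4452 -0.0016] z [0.003  0.0139 0.0185]
yellow n 285 mean [205.9 211.2] [ 0.6039 -0.0386] ax [-0.241  0.971] 103.9 ext -0.0525 0.0517 mid [ 0.604 -0.039] z [0.003  0.0148 0.0198]
red 13 [240.3  89.2] [ 0.1602 -0.2641  0.01  ] [ 0.163 -0.262  0.012]
red 1302 [141.7 139.5] [ 0.5096 -0.3577  0.01  ] [ 0.516 -0.355  0.016]
red 99 [169.  153.6] [ 0.5066 -0.2545  0.01  ] [ 0.529 -0.226  0.047]
red 25 [278.1 186.2] [0.4278 0.0625 0.01  ] [0.429 0.064 0.012]
red 30 [399.8 190.4] [0.2568 0.3254 0.01  ] [0.257 0.325 0.012]
red 31 [230.4 219. ] [0.586  0.0258 0.01  ] [0.587 0.026 0.012]
red 301 [322.6 376.6] [0.7789 0.4019 0.01  ] [0.782 0.401 0.02 ]
tray 680 ((508.05499267578125, 416.8553466796875), (140.52755737304688, 223.6848907470703), 87.62480926513672)
bin 176 ((533.1917724609375, -355.0712890625), (163.89349365234375, 67.16287994384766), 31.193727493286133)
block 2522 [[0.407 0.189 0.012]
 [0.56  0.269 0.093]]
top 372 ((480.12646484375, 196.7373504638672), (18.987335205078125, 16
[... 251 characters left out ...]
55] 107.2 ext -0.0408 0.059 mid [ 0.5984 -0.0416] z [0.0069 0.0135 0.0169]
red 132 [120.7  82.3] [0.0278 0.7651 0.01  ] [-0.049  1.077 -0.165]
red 11 [222.2 199.2] [0.4242 0.0651 0.01  ] [0.424 0.064 0.012]
red 11 [277.9 206.4] [0.583  0.0265 0.01  ] [0.583 0.026 0.011]
red 6241 [249.5 304.3] [ 0.4784 -0.2905  0.01  ] [ 0.477 -0.291  0.006]
red 26 [115.7 301.1] [ 0.1584 -0.2667  0.01  ] [ 0.159 -0.268  0.011]
bin 823 ((473.2496337890625, -300.768310546875), (230.46099853515625, 143.30662536621094), 6.189186096191406)
block 1176 [[0.4   0.183 0.013]
 [0.556 0.204 0.092]]
face y=ax+bz+c [-0.0457  0.0027  0.2107] yaw deg -2.615097197646597 std 0.0018316437892784152 x [0.3985 0.5566] y@mid 0.189
```

```bash
python3 - <<'E'
from h import *
s=get_state(); print(s["time"],s["position"],np.round(s["tcp_rot"],3),s["wrist_force"],s["width"])
P=eyes.camera_params("wrist"); print(np.round(P["pose"],3),P["K"])
E
```

```text
1.0 [ 6.74996868e-01 -9.79227525e-06  2.29669274e-01] [[ 0.  1.  0.]
 [ 1. -0.  0.]
 [ 0.  0. -1.]] [ 0.57824031  0.35081846 -0.00996983] 0.09268751101503804
[[ 1.     0.    -0.     0.675]
 [-0.    -0.968 -0.252  0.069]
 [-0.     0.252 -0.968  0.385]
 [ 0.     0.     0.     1.   ]] [[273.19451051   0.         258.29192103]
 [  0.         273.19451051 189.47558691]
 [  0.           0.           1.        ]]
```

Call:
{"op": "servo_tool", "data": {
  "delta_pos": [
    [-233,-3,-70],
    [-233,-3,-70],
    [-233,-3,-70],
    [-233,-3,-70],
    [-233,-3,-70],
    [-233,-3,-70],
    [-233,-3,-70],
    [-233,-3,-70],
    [-233,-3,-70]
  ],
  "rot": [
    [0,0,14],
    [0,0,14],
    [0,0,14],
    [0,0,14],
    [0,0,14],
    [0,0,14],
    [0,0,14],
    [0,0,14],
    [0,0,14]
  ],
  "hand": [50,50,50,50,50,50,50,50,50],
  "squeeze": 40
}}

```text
time: 1.75
position: [0.4426, -0.003, 0.1605]
tcp_rot: [[-0.242, 0.97, 0.002], [0.97, 0.242, -0.0], [-0.0, 0.002, -1.0]]
wrist_force: [0.1, 0.8, 0.2]
width: 0.0502
gripper_force: 0.0
```

```bash
cat > w.py <<'E'
from m import *
import sys
def look(tag=None,zz=0.012):
    P,im,D=snap("wrist"); hsv=cv2.cvtColor(im,cv2.COLOR_RGB2HSV); H,S,V=[hsv[...,i].astype(int) for i in range(3)]
    yel=cv2.morphologyEx(((H>22)&(H<35)&(S>120)&(V>90)).astype(np.uint8),cv2.MORPH_CLOSE,np.ones((9,9)))>0
    red=((H<6)|(H>174))&(S>140)&(V>70)
    for m in comps(yel,150):
        v,u=np.nonzero(m); px=np.c_[u,v].astype(float); W=atz(P,px,zz)[:,:2]; mu=W.mean(0); w,E=np.linalg.eigh(np.cov((W-mu).T)); a=E[:,1]; a=a*np.sign(a[1])
        t=(W-mu)@a; print("yellow",m.sum(),px.mean(0).round(),"ang",np.degrees(np.arctan2(a[1],a[0])).round(1),"ext",np.round([t.min(),t.max()],4),"mid",(mu+a*(t.min()+t.max())/2).round(4))
    for m in comps(red,40):
        v,u=np.nonzero(m); px=np.c_[u,v].astype(float); print("red",m.sum(),px.mean(0).round(),atz(P,px,.01).mean(0).round(4))
    if tag: cv2.imwrite(f"pics/{tag}.png",im[...,::-1])
    return P,im,D
E
python3 -c "
from w import *
look('w1')"
```

```text
yellow 1246 [256. 179.] ang 103.0 ext [-0.0553  0.0498] mid [ 0.4409 -0.0052]
yellow 552 [379. 217.] ang 106.2 ext [-0.0207  0.0224] mid [ 0.5917 -0.0105]
red 170 [258. 121.] [0.4258 0.0605 0.01  ]
red 175 [383. 187.] [0.5837 0.0235 0.01  ]
```

View pics/w1.png

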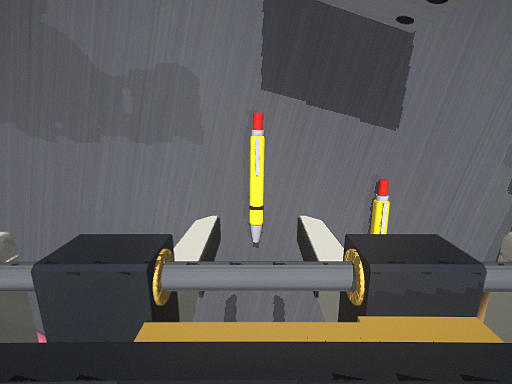

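The wrist view shows marker A centred between the jaws at (257,180), angle 103°. I'll descend and grasp it.

Call:
{"op": "servo_tool", "data": {
  "delta_pos": [
    [0,0,-40],
    [0,0,-80],
    [0,0,-110],
    [0,0,-130],
    [0,0,-140],
    [0,0,-146],
    [0,0,-146],
    [0,0,-146],
    [0,0,-146],
    [0,0,-146],
    [0,0,-146],
    [0,0,-146],
    [0,0,-146],
    [0,0,-146]
  ],
  "rot": [
    [0,0,-1],
    [0,0,-1],
    [0,0,-1],
    [0,0,-1],
    [0,0,-1],
    [0,0,-1],
    [0,0,-1],
    [0,0,-1],
    [0,0,-1],
    [0,0,-1],
    [0,0,-1],
    [0,0,-1],
    [0,0,-1],
    [0,0,-1]
  ],
  "hand": [40,40,40,40,40,40,40,10,10,10,10,10,10,10],
  "squeeze": 40
}}

```text
time: 2.97
position: [0.4424, -0.0031, 0.0144]
tcp_rot: [[-0.225, 0.974, 0.001], [0.974, 0.225, -0.0], [-0.0, 0.001, -1.0]]
wrist_force: [-1.5, 0.6, 7.2]
width: 0.0157
gripper_force: 40.0
```

Call:
{"op": "servo_tool", "data": {
  "delta_pos": [
    [0,0,20],
    [0,0,42],
    [10,25,42],
    [20,55,42],
    [36,80,42],
    [36,90,42],
    [36,90,42],
    [36,90,42]
  ],
  "rot": [
    [0,0,0],
    [0,0,0],
    [0,0,-5],
    [0,0,-10],
    [0,0,-15],
    [0,0,-15],
    [0,0,-15],
    [0,0,-15]
  ],
  "hand": [10,10,10,10,10,10,10,10]
}}

```text
time: 3.63
position: [0.4776, 0.087, 0.0554]
tcp_rot: [[0.032, 0.999, -0.001], [0.999, -0.032, -0.0], [-0.0, -0.001, -1.0]]
wrist_force: [0.3, 0.7, -1.3]
width: 0.0155
gripper_force: 40.0
```

```bash
python3 - <<'E'
from w import *
P,im,D=look('w2',0.052); X=cloud(P,D)
v,u=np.nonzero((X[...,2]>.084)&(X[...,2]<.1)&(X[...,1]>.15)); T=X[v,u]
print(get_state()["wrist_force"],len(T),cv2.minAreaRect((T[:,:2]*1000).astype(np.float32)) if len(T)>5 else 0, np.percentile(T[:,1],[2,50,98]) if len(T) else 0)
E
```

```text
yellow 2890 [258. 205.] ang 88.0 ext [-0.0375  0.0339] mid [0.478  0.1022]
yellow 418 [258. 299.] ang 2.9 ext [-0.0079  0.0082] mid [0.4763 0.0381]
red 627 [258. 124.] [0.4796 0.1518 0.01  ]
[ 0.92522324 -0.75175775 -0.43067399] 16031 ((479.199951171875, 193.5833740234375), (13.6035795211792, 160.7799835205078), 87.61286163330078) [0.18497288 0.19296161 0.20047009]
```

View pics/w2.png

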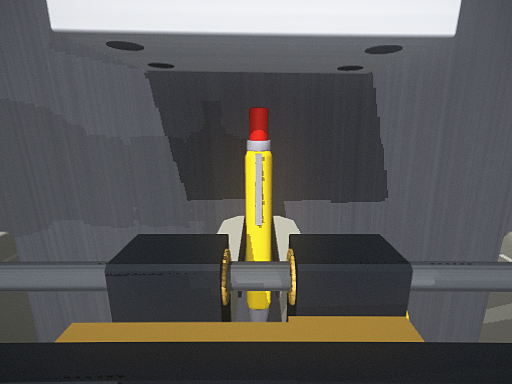

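The wrist view shows the marker held straight between the pads, with the red button at (258,108) pointing squarely at the block face. The gap is about 24 mm.

Call:
{"op": "servo_tool", "data": {
  "delta_pos": [
    [0.5,10,0],
    [0.7,16,0],
    [1,20,0],
    [1,22,0],
    [1,22,0],
    [1,22,0]
  ],
  "rot": [
    [0,0,0],
    [0,0,-0.4],
    [0,0,-0.4],
    [0,0,-0.4],
    [0,0,-0.4],
    [0,0,-0.4]
  ],
  "hand": [10,10,10,10,10,10]
}}

```text
time: 4.18
position: [0.479, 0.109, 0.0556]
tcp_rot: [[0.042, 0.999, -0.0], [0.999, -0.042, -0.0], [-0.0, -0.0, -1.0]]
wrist_force: [0.0, -0.7, -0.4]
width: 0.0153
gripper_force: 40.0
```

Call:
{"op": "servo_tool", "data": {
  "delta_pos": [
    [0,1,0],
    [0,2,0],
    [0,2,0],
    [0,2,0]
  ],
  "rot": [
    [0,0,0],
    [0,0,0],
    [0,0,0],
    [0,0,0]
  ],
  "hand": [10,10,10,10]
}}

```text
time: 4.52
position: [0.479, 0.1109, 0.0556]
tcp_rot: [[0.042, 0.999, -0.0], [0.999, -0.042, -0.0], [-0.0, -0.0, -1.0]]
wrist_force: [0.0, 0.6, -0.1]
width: 0.0151
gripper_force: 40.0
```

Call:
{"op": "servo_tool", "data": {
  "delta_pos": [
    [0,1,0],
    [0,2,0],
    [0,2,0],
    [0,2,0]
  ],
  "rot": [
    [0,0,0],
    [0,0,0],
    [0,0,0],
    [0,0,0]
  ],
  "hand": [10,10,10,10]
}}

```text
time: 4.85
position: [0.479, 0.1128, 0.0556]
tcp_rot: [[0.042, 0.999, -0.0], [0.999, -0.042, -0.0], [-0.0, -0.0, -1.0]]
wrist_force: [-0.1, -4.5, -0.9]
width: 0.0153
gripper_force: 40.0
```

Call:
{"op": "servo_tool", "data": {
  "delta_pos": [
    [0,1,0],
    [0,1,0],
    [0,1,0]
  ],
  "rot": [
    [0,0,0],
    [0,0,0],
    [0,0,0]
  ],
  "hand": [10,10,10]
}}

```text
time: 5.1
position: [0.479, 0.1137, 0.0556]
tcp_rot: [[0.042, 0.999, -0.0], [0.999, -0.042, -0.001], [-0.001, -0.0, -1.0]]
wrist_force: [0.2, -4.5, -1.1]
width: 0.0156
gripper_force: 40.0
```

Call:
{"op": "servo_tool", "data": {
  "delta_pos": [
    [0,1,0],
    [0,1,0],
    [0,1,0]
  ],
  "rot": [
    [0,0,0],
    [0,0,0],
    [0,0,0]
  ],
  "hand": [10,10,10]
}}

```text
time: 5.35
position: [0.479, 0.1148, 0.0556]
tcp_rot: [[0.042, 0.999, -0.0], [0.999, -0.042, -0.0], [-0.0, -0.0, -1.0]]
wrist_force: [-0.8, -5.5, -0.6]
width: 0.0154
gripper_force: 40.0
```

Call:
{"op": "servo_tool", "data": {
  "delta_pos": [
    [0,1,0],
    [0,1,0],
    [0,1,0]
  ],
  "rot": [
    [0,0,0],
    [0,0,0],
    [0,0,0]
  ],
  "hand": [10,10,10]
}}

```text
time: 5.6
position: [0.479, 0.1161, 0.0557]
tcp_rot: [[0.042, 0.999, 0.0], [0.999, -0.042, 0.0], [0.0, 0.0, -1.0]]
wrist_force: [0.2, -3.2, -0.6]
width: 0.0156
gripper_force: 40.0
```

Call:
{"op": "servo_tool", "data": {
  "delta_pos": [
    [0,1,0],
    [0,1,0],
    [0,1,0]
  ],
  "rot": [
    [0,0,0],
    [0,0,0],
    [0,0,0]
  ],
  "hand": [10,10,10]
}}

```text
time: 5.85
position: [0.4791, 0.1172, 0.0557]
tcp_rot: [[0.042, 0.999, 0.0], [0.999, -0.042, 0.0], [0.0, 0.0, -1.0]]
wrist_force: [0.4, -1.4, -0.9]
width: 0.0156
gripper_force: 40.0
```

Call:
{"op": "servo_tool", "data": {
  "delta_pos": [
    [0,1,0],
    [0,1,0],
    [0,1,0]
  ],
  "rot": [
    [0,0,0],
    [0,0,0],
    [0,0,0]
  ],
  "hand": [10,10,10]
}}

```text
time: 6.1
position: [0.479, 0.1182, 0.0557]
tcp_rot: [[0.042, 0.999, 0.0], [0.999, -0.042, 0.0], [0.0, 0.0, -1.0]]
wrist_force: [-0.1, -0.9, -0.5]
width: 0.0153
gripper_force: 40.0
```

Call:
{"op": "servo_tool", "data": {
  "delta_pos": [
    [0,1,0],
    [0,1,0],
    [0,1,0]
  ],
  "rot": [
    [0,0,0],
    [0,0,0],
    [0,0,0]
  ],
  "hand": [10,10,10]
}}

```text
time: 6.35
position: [0.479, 0.1191, 0.0556]
tcp_rot: [[0.042, 0.999, -0.0], [0.999, -0.042, 0.0], [0.0, -0.0, -1.0]]
wrist_force: [0.9, -0.4, 0.0]
width: 0.0155
gripper_force: 40.0
```

The force rose to about 5.5 N and then fell to zero, so the button has snapped. I'll push on to the hard stop.

Call:
{"op": "servo_tool", "data": {
  "delta_pos": [
    [0,1,0],
    [0,2,0],
    [0,3,0],
    [0,3,0]
  ],
  "rot": [
    [0,0,0],
    [0,0,0],
    [0,0,0],
    [0,0,0]
  ],
  "hand": [10,10,10,10]
}}

```text
time: 6.68
position: [0.479, 0.1222, 0.0556]
tcp_rot: [[0.042, 0.999, -0.0], [0.999, -0.042, 0.0], [0.0, -0.0, -1.0]]
wrist_force: [-0.1, -0.3, -0.7]
width: 0.0157
gripper_force: 40.0
```

Call:
{"op": "servo_tool", "data": {
  "delta_pos": [
    [0,1,0],
    [0,1,0],
    [0,1,0]
  ],
  "rot": [
    [0,0,0],
    [0,0,0],
    [0,0,0]
  ],
  "hand": [10,10,10]
}}

```text
time: 6.93
position: [0.479, 0.123, 0.0556]
tcp_rot: [[0.042, 0.999, -0.0], [0.999, -0.042, -0.0], [-0.0, -0.0, -1.0]]
wrist_force: [-0.2, 0.8, -1.5]
width: 0.0151
gripper_force: 40.0
```

Call:
{"op": "servo_tool", "data": {
  "delta_pos": [
    [0,0.7,0],
    [0,0.7,0],
    [0,0.7,0]
  ],
  "rot": [
    [0,0,0],
    [0,0,0],
    [0,0,0]
  ],
  "hand": [10,10,10]
}}

```text
time: 7.18
position: [0.479, 0.1237, 0.0556]
tcp_rot: [[0.042, 0.999, 0.0], [0.999, -0.042, 0.0], [0.0, 0.0, -1.0]]
wrist_force: [-0.3, 0.2, -0.5]
width: 0.0158
gripper_force: 40.0
```

Call:
{"op": "servo_tool", "data": {
  "delta_pos": [
    [0,0.8,0],
    [0,0.8,0],
    [0,0.8,0]
  ],
  "rot": [
    [0,0,0],
    [0,0,0],
    [0,0,0]
  ],
  "hand": [10,10,10]
}}

```text
time: 7.43
position: [0.479, 0.1245, 0.0556]
tcp_rot: [[0.042, 0.999, -0.0], [0.999, -0.042, -0.0], [-0.0, -0.0, -1.0]]
wrist_force: [0.2, 0.4, -0.7]
width: 0.0157
gripper_force: 40.0
```

Call:
{"op": "servo_tool", "data": {
  "delta_pos": [
    [0,0.8,0],
    [0,0.8,0],
    [0,0.8,0]
  ],
  "rot": [
    [0,0,0],
    [0,0,0],
    [0,0,0]
  ],
  "hand": [10,10,10]
}}

```text
time: 7.68
position: [0.479, 0.1249, 0.0556]
tcp_rot: [[0.042, 0.999, -0.0], [0.999, -0.042, -0.001], [-0.001, -0.0, -1.0]]
wrist_force: [0.1, -5.6, 0.4]
width: 0.0159
gripper_force: 40.0
```

Call:
{"op": "servo_tool", "data": {
  "delta_pos": [
    [0,0.8,0],
    [0,0.8,0],
    [0,0.8,0],
    [0,0.8,0]
  ],
  "rot": [
    [0,0,0],
    [0,0,0],
    [0,0,0],
    [0,0,0]
  ],
  "hand": [10,10,10,10]
}}

```text
time: 8.02
position: [0.479, 0.1251, 0.0555]
tcp_rot: [[0.042, 0.999, -0.0], [0.999, -0.042, -0.002], [-0.002, -0.0, -1.0]]
wrist_force: [-0.2, -10.7, 0.3]
width: 0.0156
gripper_force: 40.0
```

The button is hard against its stop at 10.7 N. I'll retreat, lift and check the nib from the side camera.

Call:
{"op": "servo_tool", "data": {
  "delta_pos": [
    [0,-10,0],
    [-1,-35,0],
    [-1,-35,40],
    [-1,-35,80],
    [-1,-35,120],
    [-1,-35,150],
    [-1,-35,150],
    [-1,-35,150]
  ],
  "rot": [
    [0,0,0],
    [0,0,0],
    [0,0,0],
    [0,0,0],
    [0,0,0],
    [0,0,0],
    [0,0,0],
    [0,0,0]
  ],
  "hand": [10,10,10,10,10,10,10,10]
}}

```text
time: 8.68
position: [0.4786, 0.091, 0.2072]
tcp_rot: [[0.042, 0.999, 0.003], [0.999, -0.042, 0.001], [0.001, 0.003, -1.0]]
wrist_force: [-0.3, 0.4, -1.7]
width: 0.0153
gripper_force: 40.0
```

```bash
python3 - <<'E'
from h import *
P,im,D=snap("side"); p=np.array(get_state()["position"])
T=np.linalg.inv(np.array(P["pose"])); c=cv2.projectPoints(p[None],cv2.Rodrigues(T[:3,:3])[0],T[:3,3],np.array(P["K"]),np.array(P["dist"]))[0].ravel().astype(int); print(p,c)
a=im[max(0,c[1]-45):c[1]+45,c[0]-60:c[0]+60]; cv2.imwrite("pics/s2.png",cv2.resize(a[...,::-1],None,fx=6,fy=6,interpolation=cv2.INTER_NEAREST))
E
```

```text
[0.47799178 0.09091278 0.20538512] [240 139]
```

View pics/s2.png

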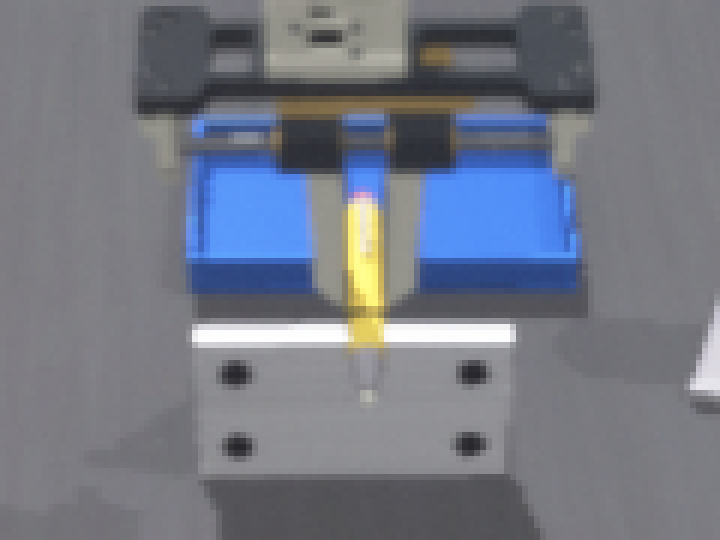

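The white nib shows at the nose tip, crop (367,398), and the button stub has shrunk. Marker A is sound, so it goes to the tray.

Call:
{"op": "servo_tool", "data": {
  "delta_pos": [
    [10,30,0],
    [20,60,0],
    [30,90,0],
    [38,120,0],
    [38,150,0],
    [38,180,0],
    [38,210,0],
    [38,240,0],
    [38,270,0],
    [38,295,0],
    [38,315,0],
    [38,319,0],
    [38,319,0],
    [38,319,0],
    [38,319,0],
    [38,319,0]
  ],
  "rot": [
    [0,0,-7],
    [0,0,-14],
    [0,0,-21],
    [0,0,-28],
    [0,0,-35],
    [0,0,-42],
    [0,0,-49],
    [0,0,-56],
    [0,0,-63],
    [0,0,-70],
    [0,0,-77],
    [0,0,-84],
    [0,0,-90],
    [0,0,-90],
    [0,0,-90],
    [0,0,-90]
  ],
  "hand": [10,10,10,10,10,10,10,10,10,10,10,10,10,10,10,10]
}}

```text
time: 10.07
position: [0.5159, 0.4096, 0.2046]
tcp_rot: [[0.999, -0.038, -0.001], [-0.038, -0.999, -0.001], [-0.001, 0.001, -1.0]]
wrist_force: [-0.4, 0.5, -0.6]
width: 0.0153
gripper_force: 40.0
```

```bash
python3 - <<'E'
from m import *
s=get_state(); print(s["time"],s["position"],s["joints"])
for c in ["wrist","scene","side"]:
    P,im,D=snap(c); X=cloud(P,D)
    hsv=cv2.cvtColor(im,cv2.COLOR_RGB2HSV); H,S,V=[hsv[...,i].astype(int) for i in range(3)]
    Q=X[(H>100)&(H<120)&(S>150)&(V>60)]; Q=Q[(Q[:,1]>.3)&(Q[:,1]<.55)&(Q[:,0]>.33)&(Q[:,0]<.7)]
    for zr in((-.002,.012),(.012,.03)):
        q=Q[(Q[:,2]>zr[0])&(Q[:,2]<zr[1])]
        if len(q)>20: print(c,zr,len(q),np.percentile(q,[.5,99.5],0)[:,:2].round(3).tolist(),np.round(cv2.minAreaRect((q[:,:2]*1000).astype(np.float32))[0],1),np.round(cv2.minAreaRect((q[:,:2]*1000).astype(np.float32))[1:][0],1),np.round(cv2.minAreaRect((q[:,:2]*1000).astype(np.float32))[2],1))
    if c=="wrist": cv2.imwrite("pics/w3.png",im[...,::-1])
E
```

```text
10.0667 [0.51586201 0.40964027 0.20457731] [6.32362305e-01 8.92709917e-02 1.51082240e+00 9.72969389e-05
 1.54288073e+00 2.24154575e+00]
wrist (-0.002, 0.012) 10740 [[0.437, 0.346], [0.619, 0.484]] [524.4 418.7] [142.1 190.3] 87.7
wrist (0.012, 0.03) 1874 [[0.436, 0.342], [0.618, 0.486]] [507.8 415.1] [140. 217.] 87.6
scene (-0.002, 0.012) 5045 [[0.4, 0.347], [0.62, 0.484]] [500.6 414.8] [144.9 238.5] 87.5
scene (0.012, 0.03) 897 [[0.397, 0.344], [0.621, 0.49]] [508.2 416.7] [141.1 224.1] 87.7
side (-0.002, 0.012) 1298 [[0.401, 0.341], [0.612, 0.491]] [506.4 416.5] [149.9 214. ] 88.4
side (0.012, 0.03) 412 [[0.398, 0.339], [0.616, 0.492]] [506.9 415.4] [150.7 215.9] 87.5
```

View pics/w3.png

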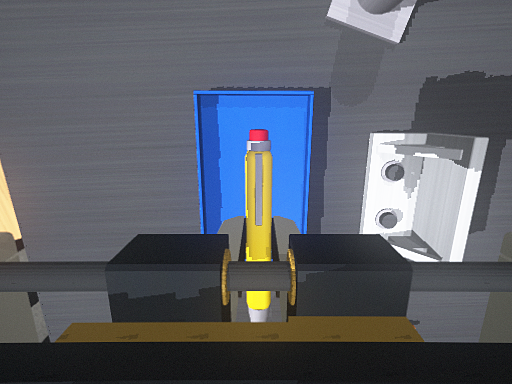

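The wrist view shows the marker lined up over the tray, with the stubby button at (258,135). The tray centre is at (0.508, 0.416). I'll lower the marker.

Call:
{"op": "servo_tool", "data": {
  "delta_pos": [
    [2,6,-40],
    [2,6,-80],
    [2,6,-120],
    [2,6,-150],
    [2,6,-170],
    [2,6,-180],
    [2,6,-184],
    [2,6,-186],
    [2,6,-186],
    [2,6,-186]
  ],
  "rot": [
    [0,0,0],
    [0,0,0],
    [0,0,0],
    [0,0,0],
    [0,0,0],
    [0,0,0],
    [0,0,0],
    [0,0,0],
    [0,0,0],
    [0,0,0]
  ],
  "hand": [10,10,10,10,10,10,10,10,10,10]
}}

```text
time: 11.05
position: [0.5186, 0.4165, 0.0213]
tcp_rot: [[0.999, -0.042, 0.002], [-0.042, -0.999, 0.001], [0.002, -0.001, -1.0]]
wrist_force: [0.1, 0.9, -0.7]
width: 0.0157
gripper_force: 40.0
```

Call:
{"op": "servo_tool", "data": {
  "delta_pos": [
    [0,0,-1],
    [0,0,-1],
    [0,0,-1],
    [0,0,-1],
    [0,0,-1],
    [0,0,-1],
    [0,0,-1],
    [0,0,30],
    [0,0,70],
    [0,0,110],
    [0,0,150],
    [0,0,180]
  ],
  "rot": [
    [0,0,0],
    [0,0,0],
    [0,0,0],
    [0,0,0],
    [0,0,0],
    [0,0,0],
    [0,0,0],
    [0,0,0],
    [0,0,0],
    [0,0,0],
    [0,0,0],
    [0,0,0]
  ],
  "hand": [10,10,36,36,36,36,36,36,36,36,36,36]
}}

```text
time: 12.05
position: [0.5182, 0.4162, 0.2036]
tcp_rot: [[0.999, -0.042, 0.002], [-0.042, -0.999, 0.002], [0.002, -0.002, -1.0]]
wrist_force: [0.1, -1.0, 0.3]
width: 0.0365
gripper_force: 0.0
```

Call:
{"op": "servo_tool", "data": {
  "delta_pos": [
    [5,-30,0],
    [10,-60,0],
    [15,-90,0],
    [20,-120,0],
    [25,-150,0],
    [30,-180,0],
    [35,-210,0],
    [40,-240,0],
    [45,-270,0],
    [50,-300,0],
    [60,-330,0],
    [65,-360,0],
    [70,-390,0],
    [75,-420,-20],
    [83,-445,-40],
    [83,-456,-40],
    [83,-456,-40],
    [83,-456,-40]
  ],
  "rot": [
    [0,0,7],
    [0,0,14],
    [0,0,21],
    [0,0,28],
    [0,0,35],
    [0,0,42],
    [0,0,49],
    [0,0,56],
    [0,0,63],
    [0,0,70],
    [0,0,77],
    [0,0,84],
    [0,0,91],
    [0,0,98],
    [0,0,105],
    [0,0,107],
    [0,0,107],
    [0,0,107]
  ],
  "hand": [36,36,36,36,36,36,36,40,40,40,40,40,40,40,40,40,40,40]
}}

```text
time: 13.55
position: [0.601, -0.0402, 0.1598]
tcp_rot: [[-0.249, 0.968, -0.0], [0.968, 0.249, 0.0], [0.0, -0.0, -1.0]]
wrist_force: [-0.2, 0.6, 0.0]
width: 0.04
gripper_force: 0.0
```

```bash
python3 - <<'E'
from w import *
look('w4'); s=get_state(); print(s["time"],s["position"],s["joints"])
P,im,D=snap("scene"); cv2.imwrite("pics/tray1.png",cv2.resize(im[200:350,320:470][...,::-1],None,fx=4,fy=4,interpolation=cv2.INTER_NEAREST))
X=cloud(P,D); hsv=cv2.cvtColor(im,cv2.COLOR_RGB2HSV); H,S,V=[hsv[...,i].astype(int) for i in range(3)]
Q=X[(H>22)&(H<35)&(S>120)&(V>110)]; Q=Q[Q[:,1]>.3]; print(len(Q),Q.min(0),Q.max(0),Q.mean(0))
E
```

```text
yellow 1252 [258. 180.] ang 104.5 ext [-0.0539  0.0501] mid [ 0.6015 -0.042 ]
red 169 [258. 121.] [0.5846 0.0236 0.01  ]
red 1470 [ 47. 317.] [ 0.3801 -0.2854  0.01  ]
13.6 [ 0.60116004 -0.03954899  0.16024572] [-1.08150634e-01 -1.46125623e-02  1.68989065e+00  2.45909904e-04
  1.46560825e+00 -3.60922723e-01]
205 [0.46791665 0.40795893 0.01447567] [0.5710199  0.42642504 0.02396423] [0.5162447  0.4176187  0.01934729]
```

View pics/tray1.png

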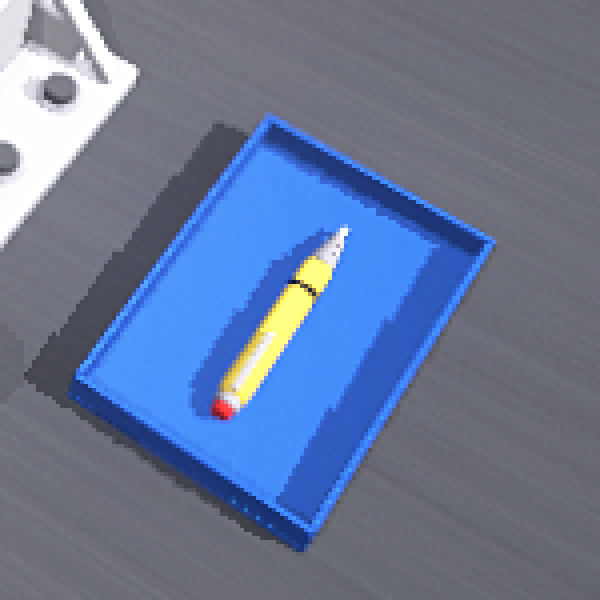

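The scene crop shows marker A flat in the tray with its white nib out at (343,232). Marker B is centred under the jaws at 104.5°, so I'll grasp it now.

Call:
{"op": "servo_tool", "data": {
  "delta_pos": [
    [0,0,-40],
    [0,0,-80],
    [0,0,-110],
    [0,0,-130],
    [0,0,-140],
    [0,0,-145],
    [0,0,-145],
    [0,0,-145],
    [0,0,-145],
    [0,0,-145],
    [0,0,-145],
    [0,0,-145],
    [0,0,-145],
    [0,0,-145]
  ],
  "rot": [
    [0,0,0],
    [0,0,0],
    [0,0,0],
    [0,0,0],
    [0,0,0],
    [0,0,0],
    [0,0,0],
    [0,0,0],
    [0,0,0],
    [0,0,0],
    [0,0,0],
    [0,0,0],
    [0,0,0],
    [0,0,0]
  ],
  "hand": [40,40,40,40,40,40,40,10,10,10,10,10,10,10],
  "squeeze": 40
}}

```text
time: 14.82
position: [0.6014, -0.04, 0.0155]
tcp_rot: [[-0.252, 0.968, 0.001], [0.968, 0.252, -0.0], [-0.0, 0.001, -1.0]]
wrist_force: [-0.9, 0.6, 5.3]
width: 0.0152
gripper_force: 40.0
```

Call:
{"op": "servo_tool", "data": {
  "delta_pos": [
    [0,0,20],
    [0,0,41],
    [-25,25,41],
    [-50,50,41],
    [-75,75,41],
    [-100,100,41],
    [-115,125,41],
    [-123,138,41],
    [-123,143,41],
    [-123,143,41],
    [-123,143,41],
    [-123,143,41]
  ],
  "rot": [
    [0,0,0],
    [0,0,0],
    [0,0,-5],
    [0,0,-10],
    [0,0,-15],
    [0,0,-17],
    [0,0,-17],
    [0,0,-17],
    [0,0,-17],
    [0,0,-17],
    [0,0,-17],
    [0,0,-17]
  ],
  "hand": [10,10,10,10,10,10,10,10,10,10,10,10]
}}

```text
time: 15.82
position: [0.4786, 0.1024, 0.0556]
tcp_rot: [[0.043, 0.999, -0.0], [0.999, -0.043, -0.0], [-0.0, -0.0, -1.0]]
wrist_force: [0.1, 0.2, -0.7]
width: 0.0157
gripper_force: 40.0
```

Call:
{"op": "servo_tool", "data": {
  "delta_pos": [
    [0,2,0],
    [0,4,0],
    [0,4,0],
    [0,4,0]
  ],
  "rot": [
    [0,0,0],
    [0,0,0],
    [0,0,0],
    [0,0,0]
  ],
  "hand": [10,10,10,10]
}}

```text
time: 16.15
position: [0.4781, 0.1069, 0.0556]
tcp_rot: [[0.042, 0.999, -0.0], [0.999, -0.042, -0.0], [-0.0, -0.0, -1.0]]
wrist_force: [-0.3, 0.8, -0.8]
width: 0.0154
gripper_force: 40.0
```

Call:
{"op": "servo_tool", "data": {
  "delta_pos": [
    [0,1,0],
    [0,2,0],
    [0,2,0],
    [0,2,0]
  ],
  "rot": [
    [0,0,0],
    [0,0,0],
    [0,0,0],
    [0,0,0]
  ],
  "hand": [10,10,10,10]
}}

```text
time: 16.48
position: [0.478, 0.1092, 0.0557]
tcp_rot: [[0.042, 0.999, 0.0], [0.999, -0.042, 0.0], [0.0, 0.0, -1.0]]
wrist_force: [0.1, -0.7, -1.0]
width: 0.0154
gripper_force: 40.0
```

Call:
{"op": "servo_tool", "data": {
  "delta_pos": [
    [0,1,0],
    [0,1,0],
    [0,1,0]
  ],
  "rot": [
    [0,0,0],
    [0,0,0],
    [0,0,0]
  ],
  "hand": [10,10,10]
}}

```text
time: 16.73
position: [0.478, 0.1101, 0.0556]
tcp_rot: [[0.042, 0.999, -0.0], [0.999, -0.042, -0.0], [-0.0, -0.0, -1.0]]
wrist_force: [0.1, -0.5, -0.8]
width: 0.0154
gripper_force: 40.0
```

Call:
{"op": "servo_tool", "data": {
  "delta_pos": [
    [0,1,0],
    [0,1,0],
    [0,1,0]
  ],
  "rot": [
    [0,0,0],
    [0,0,0],
    [0,0,0]
  ],
  "hand": [10,10,10]
}}

```text
time: 16.98
position: [0.478, 0.1111, 0.0557]
tcp_rot: [[0.042, 0.999, 0.0], [0.999, -0.042, 0.0], [0.0, 0.0, -1.0]]
wrist_force: [1.0, 0.7, -0.3]
width: 0.0154
gripper_force: 40.0
```

Call:
{"op": "servo_tool", "data": {
  "delta_pos": [
    [0,1,0],
    [0,1,0],
    [0,1,0]
  ],
  "rot": [
    [0,0,0],
    [0,0,0],
    [0,0,0]
  ],
  "hand": [10,10,10]
}}

```text
time: 17.23
position: [0.478, 0.1121, 0.0556]
tcp_rot: [[0.042, 0.999, 0.0], [0.999, -0.042, 0.0], [0.0, 0.0, -1.0]]
wrist_force: [-0.4, 0.2, -0.5]
width: 0.0158
gripper_force: 40.0
```

Call:
{"op": "servo_tool", "data": {
  "delta_pos": [
    [0,1,0],
    [0,1,0],
    [0,1,0]
  ],
  "rot": [
    [0,0,0],
    [0,0,0],
    [0,0,0]
  ],
  "hand": [10,10,10]
}}

```text
time: 17.48
position: [0.478, 0.113, 0.0556]
tcp_rot: [[0.042, 0.999, -0.0], [0.999, -0.042, -0.0], [-0.0, -0.0, -1.0]]
wrist_force: [-0.3, -1.5, -0.9]
width: 0.0155
gripper_force: 40.0
```

Call:
{"op": "servo_tool", "data": {
  "delta_pos": [
    [0,1,0],
    [0,1,0],
    [0,1,0]
  ],
  "rot": [
    [0,0,0],
    [0,0,0],
    [0,0,0]
  ],
  "hand": [10,10,10]
}}

```text
time: 17.73
position: [0.478, 0.1139, 0.0556]
tcp_rot: [[0.042, 0.999, -0.0], [0.999, -0.042, -0.0], [-0.0, -0.0, -1.0]]
wrist_force: [1.1, -4.9, 0.3]
width: 0.0153
gripper_force: 40.0
```

Call:
{"op": "servo_tool", "data": {
  "delta_pos": [
    [0,0.8,0],
    [0,0.8,0],
    [0,0.8,0]
  ],
  "rot": [
    [0,0,0],
    [0,0,0],
    [0,0,0]
  ],
  "hand": [10,10,10]
}}

```text
time: 17.98
position: [0.478, 0.1148, 0.0556]
tcp_rot: [[0.042, 0.999, -0.0], [0.999, -0.042, -0.0], [-0.0, -0.0, -1.0]]
wrist_force: [0.5, -5.3, -1.1]
width: 0.0156
gripper_force: 40.0
```

Call:
{"op": "servo_tool", "data": {
  "delta_pos": [
    [0,0.8,0],
    [0,0.8,0],
    [0,0.8,0]
  ],
  "rot": [
    [0,0,0],
    [0,0,0],
    [0,0,0]
  ],
  "hand": [10,10,10]
}}

```text
time: 18.23
position: [0.478, 0.1157, 0.0556]
tcp_rot: [[0.042, 0.999, -0.0], [0.999, -0.042, -0.0], [-0.0, -0.0, -1.0]]
wrist_force: [0.4, -5.0, -0.3]
width: 0.0156
gripper_force: 40.0
```

Call:
{"op": "servo_tool", "data": {
  "delta_pos": [
    [0,0.8,0],
    [0,0.8,0],
    [0,0.8,0]
  ],
  "rot": [
    [0,0,0],
    [0,0,0],
    [0,0,0]
  ],
  "hand": [10,10,10]
}}

```text
time: 18.48
position: [0.478, 0.1161, 0.0556]
tcp_rot: [[0.042, 0.999, -0.0], [0.999, -0.042, -0.001], [-0.001, -0.0, -1.0]]
wrist_force: [0.2, -7.9, -0.2]
width: 0.0154
gripper_force: 40.0
```

Call:
{"op": "servo_tool", "data": {
  "delta_pos": [
    [0,0.8,0],
    [0,0.8,0],
    [0,0.8,0]
  ],
  "rot": [
    [0,0,0],
    [0,0,0],
    [0,0,0]
  ],
  "hand": [10,10,10]
}}

```text
time: 18.73
position: [0.478, 0.1162, 0.0555]
tcp_rot: [[0.042, 0.999, -0.0], [0.999, -0.042, -0.002], [-0.002, -0.0, -1.0]]
wrist_force: [0.5, -14.4, 0.2]
width: 0.0158
gripper_force: 40.0
```

Marker B stopped dead about 3 mm after contact, with the force rising to 14.4 N: seized. I'll retreat, lift and check the nose.

Call:
{"op": "servo_tool", "data": {
  "delta_pos": [
    [0,-10,0],
    [-1,-35,0],
    [-1,-35,40],
    [-1,-35,80],
    [-1,-35,120],
    [-1,-35,150],
    [-1,-35,150],
    [-1,-35,150]
  ],
  "rot": [
    [0,0,0],
    [0,0,0],
    [0,0,0],
    [0,0,0],
    [0,0,0],
    [0,0,0],
    [0,0,0],
    [0,0,0]
  ],
  "hand": [10,10,10,10,10,10,10,10]
}}

```text
time: 19.4
position: [0.4776, 0.0824, 0.2072]
tcp_rot: [[0.042, 0.999, 0.003], [0.999, -0.042, 0.001], [0.001, 0.003, -1.0]]
wrist_force: [-0.3, 1.1, -1.2]
width: 0.0154
gripper_force: 40.0
```

```bash
python3 - <<'E'
from m import *
P,im,D=snap("side"); p=np.array(get_state()["position"])
T=np.linalg.inv(np.array(P["pose"])); c=cv2.projectPoints(p[None],cv2.Rodrigues(T[:3,:3])[0],T[:3,3],np.array(P["K"]),np.array(P["dist"]))[0].ravel().astype(int); print(p,c)
a=im[max(0,c[1]-45):c[1]+45,c[0]-60:c[0]+60]; cv2.imwrite("pics/s3.png",cv2.resize(a[...,::-1],None,fx=6,fy=6,interpolation=cv2.INTER_NEAREST))
X=cloud(P,D); hsv=cv2.cvtColor(im,cv2.COLOR_RGB2HSV); H,S,V=[hsv[...,i].astype(int) for i in range(3)]
Q=X[((H<6)|(H>174))&(S>140)&(V>60)]; Q=Q[(Q[:,0]>.3)&(Q[:,0]<.65)&(Q[:,1]<-.15)&(Q[:,1]>-.45)]
for lo,hi in((-.005,.012),(.05,.062)):
    q=Q[(Q[:,2]>lo)&(Q[:,2]<hi)]; print(len(q),np.percentile(q,[1,99],0).round(3).tolist(),cv2.minAreaRect((q[:,:2]*1000).astype(np.float32)))
E
```

```text
[0.47700198 0.08235075 0.20543684] [239 141]
3740 [[0.373, -0.376, -0.001], [0.584, -0.226, 0.011]] ((476.07012939453125, -281.23919677734375), (217.24252319335938, 182.1696319580078), 6.114145755767822)
684 [[0.359, -0.38, 0.05], [0.592, -0.224, 0.057]] ((473.5315246582031, -300.92413330078125), (231.18173217773438, 142.3872833251953), 6.453522682189941)
```

View pics/s3.png

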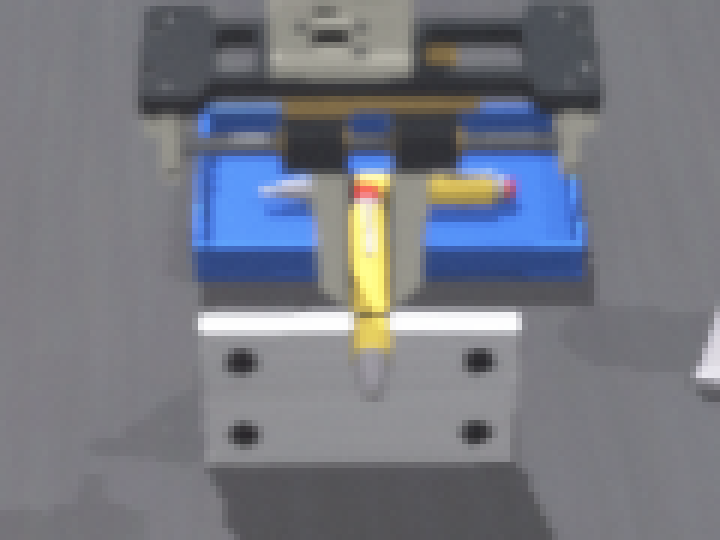

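No nib shows on B: the nose ends grey at (373,395). It goes to the bin, centre about (0.478, −0.299), yaw 6.3°.

Call:
{"op": "servo_tool", "data": {
  "delta_pos": [
    [0,-30,0],
    [0,-60,0],
    [0,-90,0],
    [0,-120,0],
    [0,-150,0],
    [0,-180,0],
    [0,-210,0],
    [0,-240,0],
    [0,-270,0],
    [0,-300,0],
    [0,-330,0],
    [1,-360,0],
    [1,-381,0],
    [1,-381,0],
    [1,-381,0],
    [1,-381,0]
  ],
  "rot": [
    [0,0,-7],
    [0,0,-14],
    [0,0,-21],
    [0,0,-28],
    [0,0,-35],
    [0,0,-42],
    [0,0,-49],
    [0,0,-56],
    [0,0,-63],
    [0,0,-70],
    [0,0,-77],
    [0,0,-81],
    [0,0,-81],
    [0,0,-81],
    [0,0,-81],
    [0,0,-81]
  ],
  "hand": [10,10,10,10,10,10,10,10,10,10,10,10,10,10,10,10]
}}

```text
time: 20.78
position: [0.4777, -0.2981, 0.2042]
tcp_rot: [[0.993, 0.115, -0.001], [0.115, -0.993, 0.002], [-0.001, -0.002, -1.0]]
wrist_force: [-0.2, -0.3, -0.9]
width: 0.0156
gripper_force: 40.0
```

```bash
python3 - <<'E'
from m import *
P,im,D=snap("wrist"); cv2.imwrite("pics/w5.png",im[...,::-1])
X=cloud(P,D); hsv=cv2.cvtColor(im,cv2.COLOR_RGB2HSV); H,S,V=[hsv[...,i].astype(int) for i in range(3)]
Q=X[((H<6)|(H>174))&(S>140)&(V>40)]; q=Q[(Q[:,2]>.05)&(Q[:,2]<.06)]; print(len(q),cv2.minAreaRect((q[:,:2]*1000).astype(np.float32)))
E
```

```text
1969 ((499.95263671875, -299.2560729980469), (176.4090576171875, 140.3399658203125), 5.688048362731934)
```

View pics/w5.png

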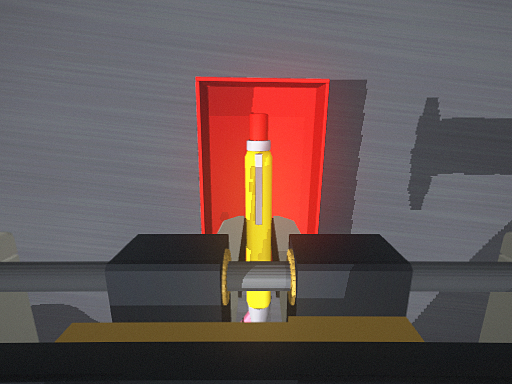

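The wrist view shows the marker lined up over the bin (rim columns 196–328), and the button still mostly out. I'll lower and release it.

Call:
{"op": "servo_tool", "data": {
  "delta_pos": [
    [0,-1,-40],
    [0,-1,-80],
    [0,-1,-120],
    [0,-1,-150],
    [0,-1,-170],
    [0,-1,-180],
    [0,-1,-183],
    [0,-1,-184],
    [0,-1,-185],
    [0,-1,-185],
    [0,-1,-185]
  ],
  "rot": [
    [0,0,0],
    [0,0,0],
    [0,0,0],
    [0,0,0],
    [0,0,0],
    [0,0,0],
    [0,0,0],
    [0,0,0],
    [0,0,0],
    [0,0,0],
    [0,0,0]
  ],
  "hand": [10,10,10,10,10,10,10,10,10,10,10]
}}

```text
time: 21.75
position: [0.4785, -0.3, 0.0219]
tcp_rot: [[0.993, 0.115, 0.001], [0.115, -0.993, -0.001], [0.001, 0.001, -1.0]]
wrist_force: [0.0, -0.7, -0.8]
width: 0.0154
gripper_force: 40.0
```

Call:
{"op": "servo_tool", "data": {
  "delta_pos": [
    [0,0,0],
    [0,0,0],
    [0,0,0],
    [0,0,0],
    [0,0,0],
    [0,0,30],
    [0,0,70],
    [0,0,110],
    [0,0,150],
    [0,0,180],
    [0,0,180],
    [0,0,180]
  ],
  "rot": [
    [0,0,0],
    [0,0,0],
    [0,0,0],
    [0,0,0],
    [0,0,0],
    [0,0,0],
    [0,0,0],
    [0,0,0],
    [0,0,0],
    [0,0,0],
    [0,0,0],
    [0,0,0]
  ],
  "hand": [36,36,36,36,36,36,36,36,36,36,36,36]
}}

```text
time: 22.75
position: [0.4785, -0.3001, 0.2025]
tcp_rot: [[0.993, 0.115, 0.003], [0.115, -0.993, -0.002], [0.002, 0.002, -1.0]]
wrist_force: [-0.3, -0.0, -1.3]
width: 0.0364
gripper_force: 0.0
```

```bash
python3 - <<'E'
from h import *
P,im,D=snap("side"); cv2.imwrite("pics/end.png",cv2.resize(im[...,::-1],(800,600)))
print(get_state()["time"])
E
```

```text
22.8
```

View pics/end.png

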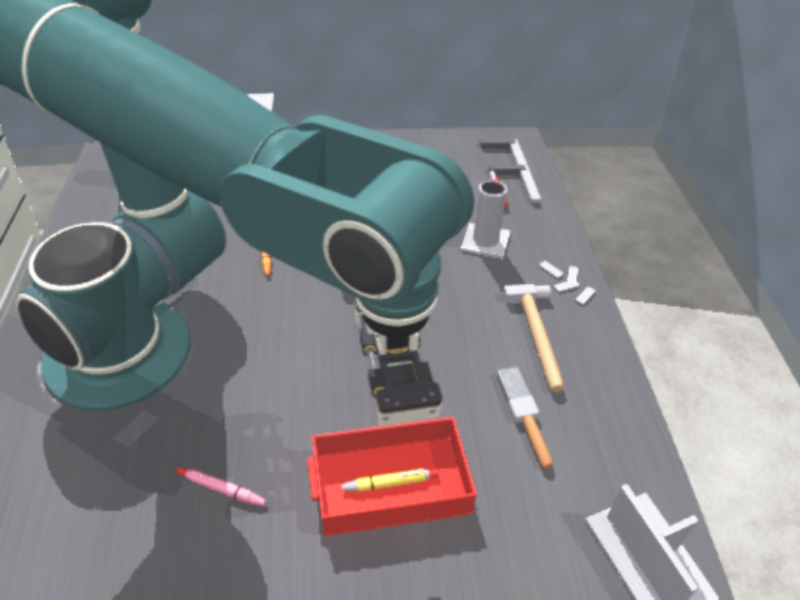

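The side view shows marker B flat in the red bin at (390,481). The hammer, brush, pipe and look-alikes that show in it are where they were, and the gripper is clear. I'm handing in.

```bash
python3 -c "
from rig import job
print(job.finish_job())"
```

```text
the job is handed in; nothing more can be done
None
```

Both markers tried and the job handed in at about 23 s: the one that started nearer the robot clicked out and stayed out, and lies flat in the blue tray; the other stuck at about 3 mm with no nib and is in the red bin.

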